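# Make up two skin-care sample kits on the lab bench

## Task

Make up the two sample kits from the stock on the bench. Blue tray: stand the amber bottle with the white cap on the black rubber pad, stand the red-lidded jar in the bare cell, and stack the gold-coloured balm tin centred on top of that jar's lid; yellow tray: stand the white bottle with the blue cap on the rubber pad and the carton upright in the bare cell. Leave the black-capped amber bottle, the black-lidded jar and the glass beaker standing where they are.

Things in the scene. Friction and masses are not known exactly. Their poses are not given: they have to be found in the camera images.
- blue_tray: Blue tray, fixed, 176 (its x) by 96 mm (its y), turned any way. Two cells, each 82 by 88 mm inside, centred at x = +43 and -43 mm, y = 0. The +x cell is lined with a black rubber pad, its top 6 mm above the bench; the -x cell is bare, its floor 4 mm above the bench. Walls and divider 4 mm thick, tops 16 mm above the bench. Origin: centre of its underside, at bench height.
- yellow_tray: Yellow tray, fixed, 176 (its x) by 96 mm (its y), turned any way. Two cells, each 82 by 88 mm inside, centred at x = +43 and -43 mm, y = 0. The +x cell is lined with a black rubber pad, its top 6 mm above the bench; the -x cell is bare, its floor 4 mm above the bench. Walls and divider 4 mm thick, tops 16 mm above the bench. Origin: centre of its underside, at bench height.
- amber_white_cap: Amber (brown glass) bottle with a WHITE cap. Round, body 36 mm in diameter and straight up to 50 mm, then a shoulder and a cap 24 mm in diameter from 57 mm up to 76 mm, its full height. About 70 g. Starts upright on the bench at height 0. Origin: centre of its underside; z up when standing.
- amber_black_cap: Amber (brown glass) bottle with a BLACK cap, a look-alike that is not wanted. Round, body 36 mm in diameter and straight up to 50 mm, then a shoulder and a cap 24 mm in diameter from 57 mm up to 76 mm, its full height. About 70 g. Starts upright on the bench at height 0. Origin: centre of its underside; z up when standing.
- white_bottle: White plastic bottle with a BLUE cap. Round, body 36 mm in diameter and straight up to 50 mm, then a shoulder and a cap 24 mm in diameter from 57 mm up to 76 mm, its full height. About 70 g. Starts upright on the bench at height 0. Origin: centre of its underside; z up when standing.
- red_jar: White cream jar with a RED lid. Round, 46 mm tall: white body 54 mm in diameter up to 31 mm, then a flat-topped lid 56 mm in diameter. About 90 g. Starts upright on the bench. Origin: centre of its underside; z up when standing.
- black_jar: White cream jar with a BLACK lid, a look-alike that is not wanted. Round, 46 mm tall: white body 54 mm in diameter up to 31 mm, then a flat-topped lid 56 mm in diameter. About 90 g. Starts upright on the bench. Origin: centre of its underside; z up when standing.
- tin: Flat round gold-coloured (brass) balm tin, 51 mm in diameter and 26 mm tall, about 60 g. Starts flat on the bench among the stock. Origin: centre of its underside; z up when standing.
- carton: Upright brown cardboard carton with a green band, square, 42 by 42 mm and 62 mm tall, about 50 g, rigid. Its x and y axes are square to its faces; starts turned up to 45 degrees. Starts on the bench. Origin: centre of its underside; z up when standing.
- beaker: Empty clear glass beaker, open at the top, 44 mm in diameter and 60 mm tall, not wanted. A blue cup (60 mm across, 56 mm tall, not tracked) also stands in the stock, which stands at least 90 mm apart, centre to centre. Origin: centre of its underside; z up when standing.
Not all that is in view belongs to the job. Leave any purple look-alike of the white_bottle alone.

How it is judged (in metres and radians):
At the end, for the whole second after the job is handed in: Each kit item upright (7 degrees) on the floor of its own cell as the goal says, within 25 mm of the cell's centre along the tray and 28 mm across; the tin flat on the red lid, centres within 14 mm; all released and at rest; black-capped bottle, black-lidded jar and beaker not moved (x of amber_white_cap in the frame of blue_tray between 0.018 and 0.068 m and y of amber_white_cap in the frame of blue_tray between -0.028 and 0.028 m and z of amber_white_cap in the frame of blue_tray between 0.001 and 0.01 m and angle between each of amber_white_cap, red_jar, white_bottle, carton, tin's own z axis and vertical below 0.12 rad and x of red_jar in the frame of blue_tray between -0.068 and -0.018 m and y of red_jar in the frame of blue_tray between -0.028 and 0.028 m and z of red_jar in the frame of blue_tray between 0.001 and 0.01 m and x of white_bottle in the frame of yellow_tray between 0.018 and 0.068 m and y of white_bottle in the frame of yellow_tray between -0.028 and 0.028 m and z of white_bottle in the frame of yellow_tray between 0.001 and 0.01 m and x of carton in the frame of yellow_tray between -0.068 and -0.018 m and y of carton in the frame of yellow_tray between -0.028 and 0.028 m and z of carton in the frame of yellow_tray between 0.001 and 0.01 m and horizontal distance between tin and red_jar below 0.014 m and z of tin in the frame of red_jar between 0.042 and 0.05 m and linear speed of each of amber_white_cap, white_bottle, red_jar, tin, carton below 0.02 m/s and angular speed of each of amber_white_cap, white_bottle, red_jar, tin, carton below 0.3 rad/s); the robot touches nothing.
It fails at once if the black-capped amber bottle is shifted by more than 25 mm or tipped (distance of amber_black_cap from where it was at the start of the episode above 0.025 m or angle between amber_black_cap's own z axis and vertical above 0.4 rad).
It fails at once if the black-lidded jar is shifted by more than 25 mm or tipped (distance of black_jar from where it was at the start of the episode above 0.025 m or angle between black_jar's own z axis and vertical above 0.4 rad).
It fails at once if the glass beaker is shifted by more than 25 mm or tipped (distance of beaker from where it was at the start of the episode above 0.025 m or angle between beaker's own z axis and vertical above 0.4 rad).
It also fails if it takes over 128 s, if anything falls off the work surface, if the arm or the gripper's body presses on something with over 40 N, if the wrist force passes 120 N, or if a joint passes its speed limit or range.

## Robot

A 6-joint arm with a two-finger parallel gripper is mounted at the origin on the work surface. World frame = base frame: x ahead of the robot, y to its left, z up, the work surface at z = 0. Lengths are in mm, angles in rad, forces in N, time in s.
With the tool pointing down it reaches from about 275 to 825 mm from the base axis. Payload 5.2 kg.
Tool frame: the origin (TCP) lies at the very end of the fingers, on their centre line; the grasp point (between the pads) lies 19 mm behind it; x points along the fingers, y is the direction in which the jaws open and shut, and the axes are right-handed (so a half turn about x gives the same grasp; the last joint's range is limited). The gripper opens to 93 mm and grips with 3 to 60 N. Pads are 15 mm wide; open, the fingers measure 128 mm over their backs; the gripper's body (75 mm by 188 mm) begins 65 mm behind the grasp point.
Start: joints at [-0.203, 0.259, 1.535, -0, 1.348, -0.203], TCP at [550.005, 0.023, 218.653] pointing down, gripper open.
Joint ranges: [-3.14, 3.14], [-0.91, 2.08], [0.19, 2.58], [-1.22, 4.36], [0.22, 2.71], [-3.12, 3.12]. Speed limits (rad/s): [2.57, 2.57, 3.14, 3.14, 3.14, 3.14].

## Interface

Orientations are given as a unit quaternion [w, x, y, z].
In Python, from station import manip, snapshot, camera_info gives the robot as it stands.
- The arm moves only by the tool step_arm, never from a script. Its argument "commands" is a list that holds one entry, the list of rows, each a list of 6 numbers: the shift along the tool's x, y, z in mm, then the turn, a rotation vector about the tool's x, y, z in degrees. A call has exactly 8 rows; each row is the pose to reach, as a shift and turn from the pose commanded when the call began, along the tool's axes at that moment; what a row does not reach only later rows make up. A row lasts 1/12 s, in which the tool goes at most 41.7 mm and 7.16 degrees, less where a joint would pass 70% of its speed; a pose out of reach is approached as far as the arm can. A call with a gripper value outside its range is refused whole. "fingers" is the opening, from 0 (shut) to 1 (fully open), set as the call begins (left out, the last holds). The fingers move at their own pace and stop on an object; "newtons" is the grip in N (left out, the last holds). Time passes only in rows, so rows that repeat a pose let the fingers close, or fill a call up. It gives the time, the measured TCP pose, the force and the opening at its end, in the units of the state.
- manip.state(): the state, without advancing time (a new reading comes with each control period).
- snapshot(name): name is "scene" or "side" or "wrist"; returns (picture, depth): 480x640x3 uint8, blue, green, red; 480x640 float32, mm along the optical axis (not along the pixel's ray), 0 where there is no reading.
- camera_info(name): a dict with "K" (3x3 intrinsics, pixels), "R" (3x3) and "t" (3): a world point X has camera coordinates R X + t. Camera axes: x right, y down, z forward; pixel columns grow to the right and rows downward; lengths in mm; the calibration is good to about 2 mm. A picture is of the moment at which its call begins: read the wrist's pose just before it. camera_info takes no time and is no camera call; for the wrist camera it gives the pose at the moment of the call.
- manip.close_job(): hands the job in, once; it reports no verdict.
The state is a dict: "time_s": time; "joints": joint angles; "dq": joint speeds; "joint_efforts": joint torques, N m; "eef_pos": TCP position; "eef_rot": TCP orientation; "ft_force": force on the tool from outside, world axes, zero at the start; "torque": the same for the moment, N m; "finger_gap": finger opening in mm.
Only numpy, scipy, OpenCV 4.12 (cv2) and the standard library are available. Lean on these libraries where they do the work, as an engineer would, in place of code of your own. Each camera call takes 0.05 s, during which the arm holds its last target. There are 200 camera calls.

## Working session

There is one attempt and no reset: what is moved stays moved. The work goes in short steps, Python scripts to look and compute and a tool call to move; the robot and the scene stay as the last step left them, time stands still between calls to the robot, and variables do not carry over. Pictures are saved under pics/ and viewed, about 12 in all and at most 16, crops included, and the job is handed in when it is done.

Besides the shell and the picture viewer there is one more tool, called after "Emit:" as a command line: name --argument value ..., lists and objects as JSON in quotes. step_arm: Moves the arm, as the interface text tells. Its arguments: {"type":"object","properties":{"commands":{"type":"array","items":{"type":"array","items":{"type":"array","items":{"type":"number"}}}},"fingers":{"type":"number"},"newtons":{"type":"number"}},"required":["commands"]}

```bash
mkdir -p pics; ls
python3 - <<'E'
from station import manip, snapshot, camera_info
import cv2,numpy as np
print(manip.state())
for n in ("scene","side"):
    p,d=snapshot(n); cv2.imwrite(f"pics/{n}0.png",p); np.save(f"pics/{n}0.npy",d)
    c=camera_info(n); print(n,c["K"],c["R"],c["t"])
E
```

```text
pics
{'time_s': 0.0, 'joints': array([-2.02789219e-01,  2.59325922e-01,  1.53605971e+00, -2.53708592e-05,
        1.34795548e+00, -2.02798312e-01]), 'dq': array([-0.00061921,  0.00198465, -0.00058565, -0.00045592,  0.001065  ,
       -0.00087118]), 'joint_efforts': array([ 2.41929010e-04, -4.37298238e+01, -2.84004611e+01,  7.19661056e-02,
        4.11791797e-02, -1.14769305e-04]), 'eef_pos': array([5.49476421e+02, 1.27795362e-01, 2.17836252e+02]), 'eef_rot': array([ 0.49949211,  0.49964871,  0.50051487, -0.50034355]), 'ft_force': array([ 0.42550032, -0.74728425, -0.82811088]), 'torque': array([-0.03447931,  0.00782518,  0.00065584]), 'finger_gap': 92.9999153049487}
scene [[550.09649232   0.         323.0229386 ]
 [  0.         550.09649232 235.02285895]
 [  0.           0.           1.        ]] [[-1.00889479e-01  9.94897306e-01  8.14968363e-04]
 [ 8.31770959e-01  8.47967254e-02 -5.48604217e-01]
 [-5.45873964e-01 -5.46705266e-02 -8.36081783e-01]] [  60.91723258 -457.42196012 1355.21444703]
side [[515.52663971   0.         319.46401348]
 [  0.         515.52663971 242.95935687]
 [  0.           0.           1.        ]] [[ 0.99670365 -0.07962473  0.0155477 ]
 [-0.05030489 -0.75691907 -0.6515696 ]
 [ 0.0636494   0.64863967 -0.75842951]] [-545.48469755   51.30466572  982.21805564]
```

View pics/scene0.png

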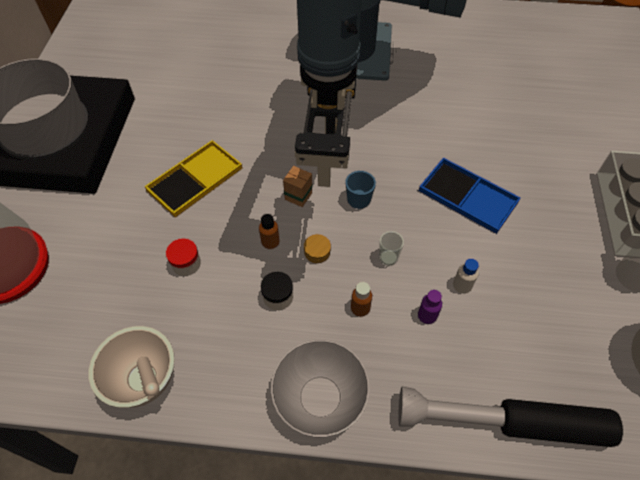

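View pics/side0.png

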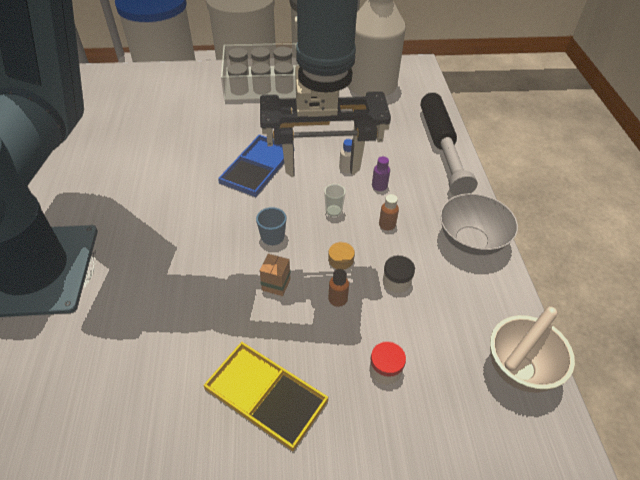

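```bash
cat > h.py <<'E'
from station import manip, snapshot, camera_info
import cv2,numpy as np
def pts(c,d):
    v,u=np.mgrid[:480,:640]; K=c["K"]
    P=np.stack([(u-K[0,2])/K[0,0]*d,(v-K[1,2])/K[1,1]*d,d],-1)
    return (P-c["t"])@c["R"]
def look(n,f=None):
    c=camera_info(n); p,d=snapshot(n)
    if f: cv2.imwrite(f"pics/{f}.png",p)
    return p,d,c,pts(c,d)
def top(X,d,xy,z,r=35,tol=4):
    m=(d>0)&(abs(X[...,2]-z)<tol)&(np.hypot(X[...,0]-xy[0],X[...,1]-xy[1])<r)
    q=X[m]
    if len(q)<10: return None
    (a,b),rr=cv2.minEnclosingCircle(q[:,:2].astype(np.float32))
    return np.r_[q[:,:2].mean(0),a,b,2*rr,q[:,2].mean(),len(q)].round(1)
E
python3 - <<'E'
from h import *
S={n:(cv2.imread(f"pics/{n}0.png"),np.load(f"pics/{n}0.npy"),camera_info(n)) for n in("scene","side")}
objs=dict(white_cap=((362,289),(390,201),76),black_cap=((267,221),(339,277),76),white_bot=((471,266),(348,146),76),purple=((433,297),(382,163),76),
 red=((182,250),(388,357),46),black=((277,285),(399,268),46),tin=((317,246),(341,253),26),carton=((297,178),(275,268),62),beaker=((391,240),(335,190),60),cup=((360,180),(272,215),56))
for o,(a,b,z) in objs.items():
  for n,uv in(("scene",a),("side",b)):
    p,d,c=S[n]; X=pts(c,d)
    r=np.linalg.inv(c["K"])@np.r_[uv,1]@c["R"]; C=-c["R"].T@c["t"]; g=C+r*(z-C[2])/r[2]
    print(o,n,top(X,d,g,z,32 if z!=62 else 26))
for n in S:
  p,d,c=S[n]; X=pts(c,d); H=cv2.cvtColor(p,cv2.COLOR_BGR2HSV)
  print(n,"bench z",np.median(X[...,2][(d>0)&(abs(X[...,2])<8)]))
  for t,lo,hi in(("yellow",(22,140,60),(34,255,255)),("blue",(105,150,60),(125,255,255))):
    m=cv2.inRange(H,lo,hi); k,l,s,cen=cv2.connectedComponentsWithStats(cv2.morphologyEx(m,cv2.MORPH_CLOSE,np.ones((3,3))))
    i=1+np.argmax(s[1:,4]); mm=(l==i)&(d>0); q=X[mm]
    q=q[(q[:,2]>11)&(q[:,2]<22)]
    R=cv2.minAreaRect(q[:,:2].astype(np.float32))
    hull=cv2.convexHull(np.argwhere(mm)[:,::-1].astype(np.int32)); f=np.zeros(m.shape,np.uint8); cv2.fillConvexPoly(f,hull,1)
    dark=(f>0)&(p.max(-1)<60)&(d>0)
    print(n,t,s[i],R,"pad",np.median(X[dark],0),dark.sum())
E
```

```text
white_cap scene [698.5  75.7 697.5  75.7  25.6  75.9 159. ]
white_cap side [693.6  72.4 693.3  73.1  26.3  75.9  96. ]
black_cap scene [ 577.1 -103.2  576.7 -103.6   25.7   75.8  123. ]
black_cap side [ 572.2 -106.8  573.3 -106.    25.5   76.1  131. ]
white_bot scene [634.9 255.9 633.8 255.6  24.8  76.1 146. ]
white_bot side [628.1 252.7 629.3 253.7  25.   76.2  56. ]
purple scene [701.2 192.6 700.6 193.4  24.8  76.1 159. ]
purple side [696.4 189.3 696.8 190.5  24.8  75.8  77. ]
red scene [ 641.8 -249.8  640.9 -250.1   58.2   45.9  666. ]
red side [ 636.1 -254.2  636.4 -252.8   57.    46.3  879. ]
black scene [692.6 -71.  691.6 -71.1  56.9  46.  740. ]
black side [687.1 -75.3 686.9 -74.1  56.4  46.1 592. ]
tin scene [593.  -11.7 593.1 -11.8  52.9  26.  516. ]
tin side [587.5 -16.  586.7 -14.5  52.8  26.2 439. ]
carton scene [466.1 -63.5 466.3 -64.1  51.7  62.  384. ]
carton side [459.7 -70.7 459.5 -71.   49.2  62.1 393. ]
beaker scene [590.3 120.8 590.4 120.8  45.1  59.5 152. ]
beaker side [586.7 119.7 586.6 118.8  46.7  59.2 117. ]
cup scene [449.6  56.5 459.3  57.7  59.5  55.6 148. ]
cup side [458.   65.4 456.7  57.4  59.5  55.4 141. ]
scene bench z 0.267317201078038
scene yellow [ 145  140   96   73 1901] ((442.20263671875, -280.4626159667969), (99.20757293701172, 176.31210327148438), 51.40745544433594) pad [ 472.51370937 -309.66235815    6.00983094] 1102
scene blue [ 420  158  100   72 2050] ((430.4417419433594, 274.05413818359375), (174.25738525390625, 99.64069366455078), 59.42399215698242) pad [402.77833893 244.41590305   6.68035492] 1398
side bench z 0.5451325827691694
side yellow [ 204  342  124  106 3515] ((438.239013671875, -283.0747985839844), (95.97086334228516, 175.90341186523438), 51.78083038330078) pad [ 462.28797536 -351.25206885    5.25745685] 3
side blue [116   0  67  17 751] ((0.0, 0.0), (0.0, 0.0), 0.0) pad [nan nan nan] 0
  return _methods._mean(a, axis=axis, dtype=dtype,
  ret = um.true_divide(
```

```bash
cat >> h.py <<'E'
E0=dict(white_cap=(695.5,74.4,76),black_cap=(575,-105,76),white_bot=(631.5,254.5,76),red=(638.7,-251.5,46),black=(689.3,-72.6,46),tin=(590,-13.1,26),carton=(463,-67.5,62),beaker=(588.5,120,60))
def meas(names,f=None):
    s=manip.state(); p,d,c,X=look("wrist",f)
    print("tcp",s["eef_pos"].round(1),"q",s["eef_rot"].round(3),"cam",(-c["R"].T@c["t"]).round(0))
    for n in names:
        print(n,E0[n],top(X,d,E0[n][:2],E0[n][2],{76:25,62:26,46:38,26:36}.get(E0[n][2],32)))
    if "carton" in names:
        m=(d>0)&(abs(X[...,2]-62)<4)&(np.hypot(X[...,0]-463,X[...,1]+67)<45)
        if m.sum()>20: print(cv2.minAreaRect(X[m][:,:2].astype(np.float32)))
    return p,d,c,X
E
python3 - <<'E'
from h import *
meas(list(E0),"w0")
n="scene"; d=np.load("pics/scene0.npy"); X=pts(camera_info(n),d)
m=(d>0)&(abs(X[...,2]-62)<4)&(np.hypot(X[...,0]-463,X[...,1]+67)<45); print(cv2.minAreaRect(X[m][:,:2].astype(np.float32)))
d=np.load("pics/side0.npy"); X=pts(camera_info("side"),d)
m=(d>0)&(abs(X[...,2]-62)<4)&(np.hypot(X[...,0]-463,X[...,1]+67)<45); print(cv2.minAreaRect(X[m][:,:2].astype(np.float32)))
E
```

```text
tcp [5.495e+02 1.000e-01 2.179e+02] q [ 0.5  0.5  0.5 -0.5] cam [550.  68. 383.]
white_cap (695.5, 74.4, 76) [694.8  73.6 695.4  73.5  24.2  75.  601. ]
black_cap (575, -105, 76) [573.3 -96.  573.5 -98.9  19.4  74.5  79. ]
white_bot (631.5, 254.5, 76) None
red (638.7, -251.5, 46) None
black (689.3, -72.6, 46) [696.3 -62.  690.4 -71.   55.   45.  846. ]
tin (590, -13.1, 26) [ 588.7  -13.4  588.9  -13.9   50.9   25.1 1626. ]
carton (463, -67.5, 62) [469.4 -64.9 463.1 -67.3  51.6  61.1 934. ]
beaker (588.5, 120, 60) [588.6 120.4 588.2 119.   43.5  58.9 551. ]
((461.3260192871094, -65.41896057128906), (43.09407424926758, 41.68663787841797), 67.73106384277344)
((463.93310546875, -62.99138259887695), (43.55712127685547, 45.545169830322266), 69.24103546142578)
((459.9521789550781, -65.9154052734375), (44.81137466430664, 42.41289138793945), 67.74638366699219)
```

View pics/w0.png

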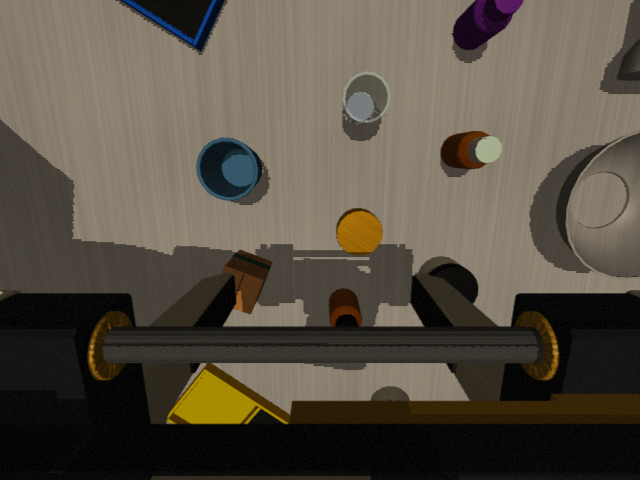

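Emit:
step_arm --commands '[[[20,30,-15,0,0,0],[100,145.3,-73.8,0,0,0],[100,145.3,-73.8,0,0,0],[100,145.3,-73.8,0,0,0],[100,145.3,-73.8,0,0,0],[100,145.3,-73.8,0,0,0],[100,145.3,-73.8,0,0,0],[100,145.3,-73.8,0,0,0]]]' --fingers 0.68 --newtons 20

```text
time_s: 0.82
eef_pos: [694.7, 73.6, 118.4]
eef_rot: [0.5, 0.5, 0.5, -0.5]
ft_force: [-0.1, -0.1, 0.8]
finger_gap: 62.8
```

Emit:
step_arm --commands '[[[20,0,0,0,0,0],[45,0,0,0,0,0],[70,0,0,0,0,0],[90,0,0,0,0,0],[97,0,0,0,0,0],[97,0,0,0,0,0],[97,0,0,0,0,0],[97,0,0,0,0,0]]]'

```text
time_s: 1.48
eef_pos: [696.7, 73.5, 24.2]
eef_rot: [0.501, 0.501, 0.499, -0.499]
ft_force: [0.2, 0.0, -0.1]
finger_gap: 63.2
```

Emit:
step_arm --commands '[[[0,0,0,0,0,0],[0,0,0,0,0,0],[0,0,0,0,0,0],[0,0,0,0,0,0],[0,0,0,0,0,0],[0,0,0,0,0,0],[0,0,0,0,0,0],[0,0,0,0,0,0]]]' --fingers 0

```text
time_s: 2.15
eef_pos: [695.5, 73.9, 22.0]
eef_rot: [0.5, 0.5, 0.5, -0.5]
ft_force: [-0.3, 0.5, 2.9]
finger_gap: 35.2
```

Emit:
step_arm --commands '[[[-10,0,0,0,0,0],[-30,0,0,0,0,0],[-60,0,0,0,0,0],[-90,0,0,0,0,0],[-110,-20,-10,0,0,0],[-120,-50,-28,0,0,0],[-120,-85,-48,0,0,0],[-120,-120,-67,0,0,0]]]'

```text
time_s: 2.82
eef_pos: [574.7, 141.2, 143.0]
eef_rot: [0.5, 0.501, 0.499, -0.5]
ft_force: [1.0, 0.7, -1.3]
finger_gap: 35.5
```

Emit:
step_arm --commands '[[[0,-34,-19,0,0,0],[0,-67,-38,0,0,0],[0,-100,-56,0,0,0],[0,-130,-73,0,0,0],[0,-153,-86,0,0,0],[0,-165,-92,0,0,0],[0,-169.3,-94.7,0,0,0],[0,-169.3,-94.7,0,0,0]]]'

```text
time_s: 3.48
eef_pos: [406.0, 235.9, 142.1]
eef_rot: [0.501, 0.5, 0.5, -0.499]
ft_force: [-0.6, -0.3, -0.4]
finger_gap: 35.6
```

```bash
cat >> h.py <<'E'
def tray(col,X,d,p):
    H=cv2.cvtColor(p,cv2.COLOR_BGR2HSV)
    lo,hi=dict(yellow=((20,140,40),(34,255,255)),blue=((105,150,30),(125,255,255)))[col]
    m=(cv2.inRange(H,lo,hi)>0)&(d>0)&(X[...,2]>11)&(X[...,2]<20)
    q=X[m][:,:2]; print(col,len(q),cv2.minAreaRect(q.astype(np.float32)))
E
python3 - <<'E'
from h import *
p,d,c,X=meas(["white_bot"],"w1"); tray("blue",X,d,p)
E
```

```text
tcp [406.  235.9 142.1] q [ 0.501  0.5    0.5   -0.499] cam [406. 304. 307.]
white_bot (631.5, 254.5, 76) [625.  253.6 628.3 253.9  23.1  74.7 488. ]
blue 3065 ((427.61236572265625, 272.8941955566406), (175.54981994628906, 95.17194366455078), 58.914058685302734)
```

View pics/w1.png

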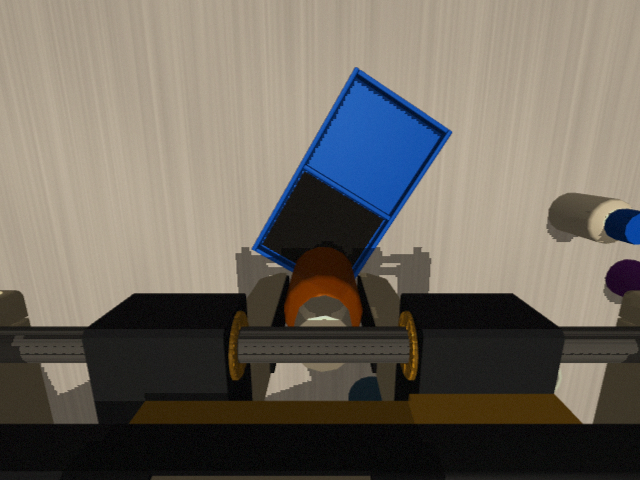

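Emit:
step_arm --commands '[[[20,0,0,0,0,0],[50,0,0,0,0,0],[80,0,0,0,0,0],[100,0,0,0,0,0],[109,0,0,0,0,0],[113,0,0,0,0,0],[113.5,0,0,0,0,0],[113.5,0,0,0,0,0]]]'

```text
time_s: 4.2
eef_pos: [407.7, 235.3, 28.7]
eef_rot: [0.5, 0.501, 0.499, -0.5]
ft_force: [0.8, 0.8, -1.6]
finger_gap: 35.5
```

Emit:
step_arm --commands '[[[0,0,0,0,0,0],[0,0,0,0,0,0],[0,0,0,0,0,0],[0,0,0,0,0,0],[0,0,0,0,0,0],[0,0,0,0,0,0],[0,0,0,0,0,0],[0,0,0,0,0,0]]]' --fingers 0.62

```text
time_s: 4.87
eef_pos: [406.0, 235.5, 28.2]
eef_rot: [0.5, 0.5, 0.5, -0.5]
ft_force: [-0.3, -0.5, -0.0]
finger_gap: 57.7
```

Emit:
step_arm --commands '[[[-10,0,0,0,0,0],[-40,0,0,0,0,0],[-80,0,0,0,0,0],[-120,0,0,0,0,0],[-150,0,0,0,0,0],[-170,0,0,0,0,0],[-180,0,0,0,0,0],[-180,0,0,0,0,0]]]'

```text
time_s: 5.53
eef_pos: [407.3, 235.9, 210.3]
eef_rot: [0.501, 0.501, 0.499, -0.499]
ft_force: [0.4, -0.2, -1.1]
finger_gap: 57.4
```

Emit:
step_arm --commands '[[[0,10,22,0,0,0],[0,24,55,0,0,0],[0,40,92,0,0,0],[0,56,130,0,0,0],[0,72,167,0,0,0],[0,88,204,0,0,0],[0,104,241,0,0,0],[0,120,278,0,0,0]]]' --fingers 0.9

```text
time_s: 6.2
eef_pos: [525.3, -44.2, 205.7]
eef_rot: [0.499, 0.499, 0.501, -0.501]
ft_force: [1.3, -0.4, -0.6]
finger_gap: 83.9
```

Emit:
step_arm --commands '[[[0,16,37,0,0,0],[0,32,74,0,0,0],[0,48,111,0,0,0],[0,64,148,0,0,0],[0,80,185,0,0,0],[0,96,222,0,0,0],[0,112.7,262,0,0,0],[0,112.7,262,0,0,0]]]'

```text
time_s: 6.87
eef_pos: [638.7, -311.5, 202.5]
eef_rot: [-0.498, -0.5, -0.5, 0.502]
ft_force: [-1.0, -0.2, 0.0]
finger_gap: 83.4
```

Run:
```python
from h import *
p,d,c,X=meas(["red"]); tray("yellow",X,d,p)
```

```text
tcp [ 638.7 -311.5  202.5] q [-0.498 -0.5   -0.5    0.502] cam [ 640. -244.  368.]
red (638.7, -251.5, 46) [ 638.  -252.4  637.9 -252.8   55.6   45.1 2779. ]
yellow 2695 ((439.2618713378906, -281.8197021484375), (96.97464752197266, 176.91192626953125), 51.526283264160156)
```

Emit:
step_arm --commands '[[[40,-0.7,-26,0,0,0],[80,-0.7,-52,0,0,0],[110,-0.7,-52,0,0,0],[110,-0.7,-52,0,0,0],[110,-0.7,-52,0,0,0],[110,-0.7,-52,0,0,0],[110,-0.7,-52,0,0,0],[110,-0.7,-52,0,0,0]]]'

```text
time_s: 7.58
eef_pos: [639.5, -254.0, 101.2]
eef_rot: [0.502, 0.501, 0.498, -0.5]
ft_force: [0.7, 0.8, 0.8]
finger_gap: 83.8
```

Emit:
step_arm --commands '[[[15,0,0,0,0,0],[35,0,0,0,0,0],[55,0,0,0,0,0],[68,0,0,0,0,0],[75,0,0,0,0,0],[75,0,0,0,0,0],[75,0,0,0,0,0],[75,0,0,0,0,0]]]'

```text
time_s: 8.25
eef_pos: [639.0, -253.1, 24.6]
eef_rot: [0.501, 0.5, 0.499, -0.5]
ft_force: [0.6, 0.9, 1.0]
finger_gap: 83.2
```

Emit:
step_arm --commands '[[[0,0,0,0,0,0],[0,0,0,0,0,0],[0,0,0,0,0,0],[0,0,0,0,0,0],[0,0,0,0,0,0],[0,0,0,0,0,0],[0,0,0,0,0,0],[0,0,0,0,0,0]]]' --fingers 0

```text
time_s: 8.92
eef_pos: [638.1, -252.5, 23.4]
eef_rot: [0.5, 0.5, 0.5, -0.5]
ft_force: [0.4, 0.3, 2.2]
finger_gap: 55.8
```

Emit:
step_arm --commands '[[[-10,0,0,0,0,0],[-30,0,0,0,0,0],[-60,0,0,0,0,0],[-90,-2,-6,0,0,0],[-110,-8,-24,0,0,0],[-120,-18,-55,0,0,0],[-120,-29,-90,0,0,0],[-120,-40,-125,0,0,0]]]'

```text
time_s: 9.58
eef_pos: [598.0, -127.0, 144.7]
eef_rot: [0.5, 0.501, 0.499, -0.5]
ft_force: [0.6, 0.7, -0.9]
finger_gap: 55.2
```

Emit:
step_arm --commands '[[[0,-12,-36,0,0,0],[0,-24,-72,0,0,0],[0,-36,-108,0,0,0],[0,-48,-144,0,0,0],[0,-60,-180,0,0,0],[0,-72,-216,0,0,0],[0,-84,-252,0,0,0],[0,-96,-287,0,0,0]]]'

```text
time_s: 10.25
eef_pos: [501.1, 161.2, 143.7]
eef_rot: [0.5, 0.5, 0.5, -0.5]
ft_force: [-0.0, 0.5, -0.4]
finger_gap: 55.5
```

Emit:
step_arm --commands '[[[0,-12,-35,0,0,0],[0,-24,-70,0,0,0],[0,-35,-102,0,0,0],[0,-44,-128,0,0,0],[0,-50,-145,0,0,0],[0,-52.2,-150.2,0,0,0],[0,-52.2,-150.2,0,0,0],[0,-52.2,-150.2,0,0,0]]]'

```text
time_s: 10.92
eef_pos: [449.9, 309.3, 143.3]
eef_rot: [0.5, 0.5, 0.5, -0.5]
ft_force: [0.2, -0.8, -1.2]
finger_gap: 55.4
```

Run:
```python
from h import *
s=manip.state();print(s["eef_pos"],s["finger_gap"])
p,d,c,X=look("scene","s1")
print("jar",top(X,d,(450,310),46+120+.5,40,6)); print("bottle",top(X,d,(406,236),82,25))
```

```text
[449.89849672 309.25569141 143.28127183] 55.370111981715844
jar [456.1 293.1 458.1 300.1  59.6 165.9 199. ]
bottle [411.8 236.8 410.9 237.7  26.3  82.1 105. ]
```

Emit:
step_arm --commands '[[[20,0,0,0,0,0],[50,0,0,0,0,0],[80,0,0,0,0,0],[100,0,0,0,0,0],[110,0,0,0,0,0],[114,0,0,0,0,0],[115.5,0,0,0,0,0],[115.5,0,0,0,0,0]]]'

```text
time_s: 11.63
eef_pos: [450.9, 309.6, 28.5]
eef_rot: [0.5, 0.501, 0.5, -0.5]
ft_force: [0.8, 0.1, -0.5]
finger_gap: 55.8
```

Emit:
step_arm --commands '[[[0,0,0,0,0,0],[0,0,0,0,0,0],[0,0,0,0,0,0],[0,0,0,0,0,0],[0,0,0,0,0,0],[0,0,0,0,0,0],[0,0,0,0,0,0],[0,0,0,0,0,0]]]' --fingers 0.85

```text
time_s: 12.3
eef_pos: [449.8, 309.7, 27.7]
eef_rot: [0.5, 0.5, 0.5, -0.5]
ft_force: [0.0, -0.3, -0.1]
finger_gap: 79.1
```

Emit:
step_arm --commands '[[[-10,0,0,0,0,0],[-40,0,0,0,0,0],[-80,0,0,0,0,0],[-120,0,0,0,0,0],[-150,0,15,0,0,0],[-170,0,40,0,0,0],[-180,0,60,0,0,0],[-180,0,60,0,0,0]]]'

```text
time_s: 12.97
eef_pos: [451.3, 247.7, 211.6]
eef_rot: [0.501, 0.502, 0.498, -0.499]
ft_force: [0.1, 0.4, -0.0]
finger_gap: 79.1
```

Run:
```python
from h import *
p,d,c,X=meas([])
print("jar",top(X,d,(450,310),50,40,6))
p,d,c,X=look("scene")
print("jar",top(X,d,(450,310),50,40,6)); print("bottle",top(X,d,(406,236),82,25))
```

```text
tcp [451.3 247.7 211.6] q [ 0.501  0.502  0.498 -0.499] cam [451. 316. 377.]
jar [ 451.2  310.   451.2  309.6   55.9   49.1 2729. ]
jar [456.  310.7 453.9 310.6  57.8  50.1 579. ]
bottle [411.8 237.  411.4 237.8  26.2  82.3 105. ]
```

Emit:
step_arm --commands '[[[0,10,19,0,0,0],[0,26,50,0,0,0],[0,44,85,0,0,0],[0,62,120,0,0,0],[0,80,155,0,0,0],[0,98,190,0,0,0],[0,118,225,0,0,0],[0,139,263.5,0,0,0]]]'

```text
time_s: 13.73
eef_pos: [588.1, -12.2, 206.3]
eef_rot: [0.499, 0.5, 0.501, -0.5]
ft_force: [0.7, 1.4, -0.2]
finger_gap: 79.1
```

Emit:
step_arm --commands '[[[20,0,0,0,0,0],[50,0,0,0,0,0],[85,0,0,0,0,0],[120,0,0,0,0,0],[145,0,0,0,0,0],[160,0,0,0,0,0],[165,0,0,0,0,0],[165,0,0,0,0,0]]]'

```text
time_s: 14.4
eef_pos: [586.2, -10.6, 40.1]
eef_rot: [0.499, 0.499, 0.502, -0.501]
ft_force: [-0.8, -1.0, 0.4]
finger_gap: 78.6
```

Emit:
step_arm --commands '[[[8,0,0,0,0,0],[18,0,0,0,0,0],[28,0,0,0,0,0],[34,0,0,0,0,0],[37,0,0,0,0,0],[37,0,0,0,0,0],[37,0,0,0,0,0],[37,0,0,0,0,0]]]'

```text
time_s: 15.07
eef_pos: [588.1, -12.0, 6.1]
eef_rot: [0.5, 0.5, 0.5, -0.5]
ft_force: [-0.3, 0.4, 0.5]
finger_gap: 79.0
```

Emit:
step_arm --commands '[[[0,0,0,0,0,0],[0,0,0,0,0,0],[0,0,0,0,0,0],[0,0,0,0,0,0],[0,0,0,0,0,0],[0,0,0,0,0,0],[0,0,0,0,0,0],[0,0,0,0,0,0]]]' --fingers 0

```text
time_s: 15.73
eef_pos: [587.9, -11.9, 5.8]
eef_rot: [0.5, 0.5, 0.5, -0.5]
ft_force: [0.3, -0.3, 1.9]
finger_gap: 50.6
```

Emit:
step_arm --commands '[[[-10,0,0,0,0,0],[-30,0,0,0,0,0],[-60,0,0,0,0,0],[-90,0,0,0,0,0],[-115,-4,-10,0,0,0],[-125,-14,-33,0,0,0],[-130,-26,-61,0,0,0],[-130,-38,-90,0,0,0]]]'

```text
time_s: 16.4
eef_pos: [550.4, 78.4, 138.2]
eef_rot: [0.501, 0.501, 0.499, -0.5]
ft_force: [0.4, -0.1, -1.0]
finger_gap: 50.7
```

Emit:
step_arm --commands '[[[0,-14,-33,0,0,0],[0,-28,-66,0,0,0],[0,-42,-100,0,0,0],[0,-56,-134,0,0,0],[0,-70,-167,0,0,0],[0,-82,-195,0,0,0],[0,-92,-219,0,0,0],[0,-99,-233.3,0,0,0]]]'

```text
time_s: 17.07
eef_pos: [449.1, 313.9, 136.3]
eef_rot: [0.5, 0.5, 0.501, -0.499]
ft_force: [0.4, -0.7, -0.7]
finger_gap: 50.4
```

Emit:
step_arm --commands '[[[5,0,0,0,0,0],[20,0,0,0,0,0],[35,0,0,0,0,0],[45,0,0,0,0,0],[45,0,0,0,0,0],[45,0,0,0,0,0],[45,0,0,0,0,0],[45,0,0,0,0,0]]]'

```text
time_s: 17.73
eef_pos: [451.6, 311.4, 91.5]
eef_rot: [0.5, 0.501, 0.5, -0.5]
ft_force: [-0.4, -0.5, -0.6]
finger_gap: 50.5
```

Run:
```python
from h import *
s=manip.state();print(s["eef_pos"],s["finger_gap"])
p,d,c,X=look("scene","s2")
z=s["eef_pos"][2]-5.8+26
print("tin",top(X,d,(453.5,311),z,36,6)); print("jar",top(X,d,(451,310),50,40,5))
p,d,c,X=look("wrist","w2")
print("tin",top(X,d,(451,310),z,36,6)); print("jar",top(X,d,(451,310),50,40,5))
```

```text
[451.57619902 311.44165028  91.54860297] 50.53226491213384
tin [457.8 295.4 460.1 301.1  56.5 111.2 170. ]
jar [461.4 307.8 455.3 310.4  57.4  50.1 422. ]
tin [ 451.5  316.6  451.   320.3   68.9  110.9 6900. ]
jar [ 451.   326.1  451.2  311.    55.3   49.  1696. ]
```

View pics/w2.png

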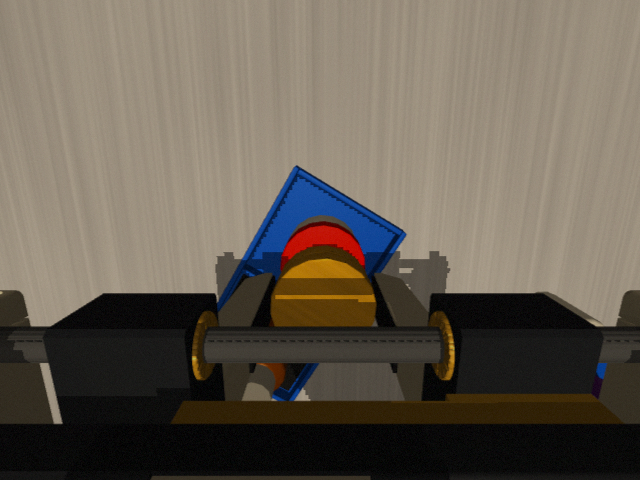

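Emit:
step_arm --commands '[[[6,0,0,0,0,0],[14,0,0,0,0,0],[22,0,0,0,0,0],[28,0,0,0,0,0],[32,0,0,0,0,0],[34,0,0,0,0,0],[34.7,0,0,0,0,0],[34.7,0,0,0,0,0]]]'

```text
time_s: 18.5
eef_pos: [450.5, 311.4, 55.9]
eef_rot: [-0.5, -0.5, -0.5, 0.5]
ft_force: [0.2, 0.2, -0.8]
finger_gap: 50.6
```

Emit:
step_arm --commands '[[[0,0,0,0,0,0],[0,0,0,0,0,0],[0,0,0,0,0,0],[0,0,0,0,0,0],[0,0,0,0,0,0],[0,0,0,0,0,0],[0,0,0,0,0,0],[0,0,0,0,0,0]]]' --fingers 0.8

```text
time_s: 19.17
eef_pos: [450.7, 311.4, 55.9]
eef_rot: [-0.5, -0.5, -0.5, 0.5]
ft_force: [0.0, -0.2, 0.0]
finger_gap: 74.4
```

Emit:
step_arm --commands '[[[-10,0,0,0,0,0],[-40,0,0,0,0,0],[-80,0,0,0,0,0],[-110,0,0,0,0,0],[-130,0,20,0,0,0],[-140,0,40,0,0,0],[-145,0,60,0,0,0],[-145,0,60,0,0,0]]]'

```text
time_s: 19.83
eef_pos: [451.6, 249.2, 203.5]
eef_rot: [0.501, 0.501, 0.499, -0.5]
ft_force: [1.0, 0.7, -0.8]
finger_gap: 74.5
```

Run:
```python
from h import *
p,d,c,X=meas(["white_bot"]); print("tin",top(X,d,(451,310),76,36,6),"jar",top(X,d,(451,310),50,40,5))
p,d,c,X=look("scene"); print("tin",top(X,d,(453,311),76,36,6))
```

```text
tcp [451.6 249.2 203.5] q [ 0.501  0.501  0.499 -0.5  ] cam [452. 317. 369.]
white_bot (631.5, 254.5, 76) [630.6 254.5 631.5 254.2  24.8  75.  565. ]
tin [ 450.7  309.7  450.7  309.2   50.8   75.1 2783. ] jar [460.4 326.9 451.4 309.9  55.2  48.6 111. ]
tin [455.7 310.2 453.6 311.2  54.4  76.1 506. ]
```

Emit:
step_arm --commands '[[[0,15,-1,0,0,0],[0,45,-2,0,0,0],[0,80,-2.9,0,0,0],[20,115,-2.9,0,0,0],[40,145,-2.9,0,0,0],[60,168,-2.9,0,0,0],[75,180.4,-2.9,0,0,0],[81,180.4,-2.9,0,0,0]]]' --fingers 0.66

```text
time_s: 20.6
eef_pos: [631.7, 254.5, 115.3]
eef_rot: [-0.499, -0.499, -0.501, 0.502]
ft_force: [-0.7, -0.2, -0.6]
finger_gap: 61.2
```

Emit:
step_arm --commands '[[[5,0,0,0,0,0],[20,0,0,0,0,0],[45,0,0,0,0,0],[70,0,0,0,0,0],[90,0,0,0,0,0],[98,0,0,0,0,0],[98,0,0,0,0,0],[98,0,0,0,0,0]]]'

```text
time_s: 21.27
eef_pos: [631.0, 255.0, 23.0]
eef_rot: [0.5, 0.5, 0.5, -0.5]
ft_force: [-0.3, 0.1, 1.2]
finger_gap: 61.2
```

Emit:
step_arm --commands '[[[0,0,0,0,0,0],[0,0,0,0,0,0],[0,0,0,0,0,0],[0,0,0,0,0,0],[0,0,0,0,0,0],[0,0,0,0,0,0],[0,0,0,0,0,0],[0,0,0,0,0,0]]]' --fingers 0

```text
time_s: 21.93
eef_pos: [631.7, 254.4, 22.8]
eef_rot: [0.5, 0.5, 0.5, -0.5]
ft_force: [-0.8, -0.5, 5.3]
finger_gap: 35.6
```

Emit:
step_arm --commands '[[[-10,0,0,0,0,0],[-30,0,0,0,0,0],[-60,0,0,0,0,0],[-95,0,0,0,0,0],[-118,-4,13,0,0,0],[-125,-13,45,0,0,0],[-125,-23,82,0,0,0],[-125,-34,120,0,0,0]]]'

```text
time_s: 22.6
eef_pos: [597.0, 133.9, 148.2]
eef_rot: [0.501, 0.5, 0.5, -0.499]
ft_force: [0.9, -0.1, -0.9]
finger_gap: 35.3
```

Emit:
step_arm --commands '[[[0,-11,38,0,0,0],[0,-22,76,0,0,0],[0,-33,114,0,0,0],[0,-44,152,0,0,0],[0,-54,190,0,0,0],[0,-64,228,0,0,0],[0,-74,266,0,0,0],[0,-84,304,0,0,0]]]'

```text
time_s: 23.27
eef_pos: [512.1, -171.2, 147.3]
eef_rot: [0.5, 0.5, 0.5, -0.5]
ft_force: [0.3, -0.3, -0.8]
finger_gap: 35.4
```

Emit:
step_arm --commands '[[[0,-10,35,0,0,0],[0,-20,68,0,0,0],[0,-29,98,0,0,0],[0,-35,120,0,0,0],[0,-39,133,0,0,0],[0,-40.2,138.8,0,0,0],[0,-40.2,138.8,0,0,0],[0,-40.2,138.8,0,0,0]]]'

```text
time_s: 23.93
eef_pos: [473.1, -307.4, 146.9]
eef_rot: [0.5, 0.5, 0.5, -0.5]
ft_force: [0.1, 0.7, -1.1]
finger_gap: 35.9
```

Run:
```python
from h import *
p,d,c,X=meas(["carton"],"w3"); tray("yellow",X,d,p); print(manip.state()["finger_gap"])
```

```text
tcp [ 473.1 -307.4  146.9] q [ 0.5  0.5  0.5 -0.5] cam [ 474. -240.  312.]
carton (463, -67.5, 62) None
yellow 3005 ((439.6114501953125, -282.37255859375), (95.9993896484375, 176.15228271484375), 51.569583892822266)
35.529692261751045
```

View pics/w3.png

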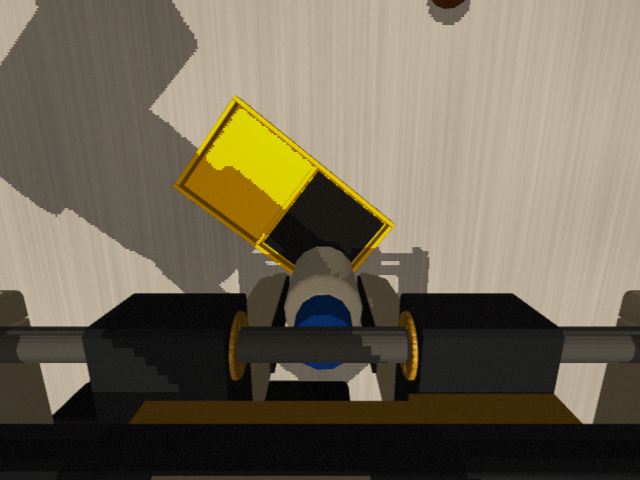

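Emit:
step_arm --commands '[[[15,0,0,0,0,0],[45,0,0,0,0,0],[78,0,0,0,0,0],[100,0,0,0,0,0],[112,0,0,0,0,0],[117,0,0,0,0,0],[118,0,0,0,0,0],[118,0,0,0,0,0]]]'

```text
time_s: 24.65
eef_pos: [473.6, -307.3, 29.3]
eef_rot: [0.5, 0.5, 0.5, -0.499]
ft_force: [0.6, 0.9, -1.6]
finger_gap: 35.5
```

Emit:
step_arm --commands '[[[0,0,0,0,0,0],[0,0,0,0,0,0],[0,0,0,0,0,0],[0,0,0,0,0,0],[0,0,0,0,0,0],[0,0,0,0,0,0],[0,0,0,0,0,0],[0,0,0,0,0,0]]]' --fingers 0.62

```text
time_s: 25.32
eef_pos: [472.9, -308.5, 29.0]
eef_rot: [0.5, 0.5, 0.5, -0.5]
ft_force: [-0.6, -0.1, -1.1]
finger_gap: 57.8
```

Emit:
step_arm --commands '[[[-10,0,0,0,0,0],[-40,0,0,0,0,0],[-80,0,0,0,0,0],[-115,0,-5,0,0,0],[-140,0,-25,0,0,0],[-165,0,-55,0,0,0],[-175,0,-90,0,0,0],[-180,0,-125,0,0,0]]]'

```text
time_s: 25.98
eef_pos: [473.8, -183.3, 212.3]
eef_rot: [0.501, 0.501, 0.498, -0.5]
ft_force: [0.3, -0.3, -0.1]
finger_gap: 57.7
```

Emit:
step_arm --commands '[[[0,-2,-25,4,0,0],[0,-4,-40,10,0,0],[0,-6,-50,16,0,0],[0,-6,-55,20,0,0],[0,-6,-55,22,0,0],[0,-6,-55,22,0,0],[0,-6,-55,22,0,0],[0,-6,-55,22,0,0]]]' --fingers 0.8

```text
time_s: 26.65
eef_pos: [467.0, -128.6, 209.3]
eef_rot: [0.396, 0.586, 0.396, -0.586]
ft_force: [0.5, 0.0, 0.1]
finger_gap: 74.1
```

Run:
```python
from h import *
from scipy.spatial.transform import Rotation as Ro
p,d,c,X=meas(["carton"],"w4"); print("white",top(X,d,(473,-308),82,25))
print(Ro.from_quat(manip.state()["eef_rot"],scalar_first=True).as_matrix().round(3))
p,d,c,X=look("scene"); print("white",top(X,d,(475,-307),82,25))
```

```text
tcp [ 467.  -128.6  209.3] q [ 0.396  0.586  0.396 -0.586] cam [493. -66. 375.]
carton (463, -67.5, 62) [ 461.8  -65.8  462.9  -67.5   51.9   61.2 2042. ]
((460.88043212890625, -65.83269500732422), (41.42205810546875, 41.425235748291016), 67.71414947509766)
white [ 473.6 -305.9  473.8 -306.9   24.4   80.9  390. ]
[[ 0.     0.927 -0.374]
 [-0.    -0.374 -0.927]
 [-1.     0.     0.   ]]
white [ 477.2 -304.3  476.8 -304.5   24.8   81.5  108. ]
```

Emit:
step_arm --commands '[[[5,-7,-14,0,0,0],[20,-18,-35,0,0,0],[45,-29,-56,0,0,0],[75,-29,-56,0,0,0],[105,-29,-56,0,0,0],[110,-29,-56,0,0,0],[110,-29,-56,0,0,0],[110,-29,-56,0,0,0]]]'

```text
time_s: 27.42
eef_pos: [461.6, -66.2, 99.7]
eef_rot: [0.395, 0.586, 0.395, -0.586]
ft_force: [0.3, -0.5, -0.1]
finger_gap: 74.7
```

Emit:
step_arm --commands '[[[15,0,0,0,0,0],[35,0,0,0,0,0],[55,0,0,0,0,0],[70,0,0,0,0,0],[77,0,0,0,0,0],[77,0,0,0,0,0],[77,0,0,0,0,0],[77,0,0,0,0,0]]]'

```text
time_s: 28.08
eef_pos: [462.4, -66.3, 23.4]
eef_rot: [0.396, 0.587, 0.395, -0.586]
ft_force: [0.3, 0.3, 0.9]
finger_gap: 74.6
```

Emit:
step_arm --commands '[[[0,0,0,0,0,0],[0,0,0,0,0,0],[0,0,0,0,0,0],[0,0,0,0,0,0],[0,0,0,0,0,0],[0,0,0,0,0,0],[0,0,0,0,0,0],[0,0,0,0,0,0]]]' --fingers 0

```text
time_s: 28.75
eef_pos: [461.1, -65.7, 22.1]
eef_rot: [0.395, 0.586, 0.395, -0.586]
ft_force: [-0.7, 0.2, 2.8]
finger_gap: 41.5
```

Emit:
step_arm --commands '[[[-10,0,0,0,0,0],[-35,0,0,0,0,0],[-65,0,0,0,0,0],[-95,0,0,0,0,0],[-112,1,10,0,0,0],[-120,3.5,35,0,0,0],[-120,7,70,0,0,0],[-120,10.5,105,0,0,0]]]'

```text
time_s: 29.42
eef_pos: [431.5, -167.7, 142.8]
eef_rot: [0.397, 0.586, 0.395, -0.585]
ft_force: [0.7, 0.1, -1.3]
finger_gap: 42.0
```

Emit:
step_arm --commands '[[[0,3,33,0,0,0],[0,6,60,0,0,0],[0,8,80,0,0,0],[0,9.2,91.6,0,0,0],[0,9.2,91.6,0,0,0],[0,9.2,91.6,0,0,0],[0,9.2,91.6,0,0,0],[0,9.2,91.6,0,0,0]]]'

```text
time_s: 30.08
eef_pos: [405.9, -253.9, 141.8]
eef_rot: [0.396, 0.586, 0.396, -0.586]
ft_force: [0.0, -0.4, -1.0]
finger_gap: 41.7
```

Emit:
step_arm --commands '[[[15,0,0,0,0,0],[45,0,0,0,0,0],[75,0,0,0,0,0],[98,0,0,0,0,0],[110,0,0,0,0,0],[114,0,0,0,0,0],[115.7,0,0,0,0,0],[115.7,0,0,0,0,0]]]'

```text
time_s: 30.75
eef_pos: [405.9, -254.2, 26.5]
eef_rot: [-0.396, -0.586, -0.396, 0.586]
ft_force: [0.5, -0.2, 0.6]
finger_gap: 41.6
```

Emit:
step_arm --commands '[[[0,0,0,0,0,0],[0,0,0,0,0,0],[0,0,0,0,0,0],[0,0,0,0,0,0],[0,0,0,0,0,0],[0,0,0,0,0,0],[0,0,0,0,0,0],[0,0,0,0,0,0]]]'

```text
time_s: 31.42
eef_pos: [405.7, -255.4, 26.3]
eef_rot: [-0.395, -0.586, -0.395, 0.586]
ft_force: [-0.4, 0.6, -0.4]
finger_gap: 42.0
```

Emit:
step_arm --commands '[[[0,0,0,0,0,0],[0,0,0,0,0,0],[0,0,0,0,0,0],[0,0,0,0,0,0],[0,0,0,0,0,0],[0,0,0,0,0,0],[0,0,0,0,0,0],[0,0,0,0,0,0]]]' --fingers 0.65

```text
time_s: 32.08
eef_pos: [405.6, -255.3, 26.2]
eef_rot: [0.395, 0.586, 0.395, -0.586]
ft_force: [-0.2, -0.0, -0.8]
finger_gap: 60.7
```

Emit:
step_arm --commands '[[[-10,0,0,0,0,0],[-40,0,0,0,0,0],[-80,0,0,0,0,0],[-120,0,0,0,0,0],[-155,0,10,0,0,0],[-180,0,30,0,0,0],[-195,0,50,0,0,0],[-200,0,50,0,0,0]]]'

```text
time_s: 32.75
eef_pos: [387.1, -305.4, 230.5]
eef_rot: [-0.398, -0.586, -0.392, 0.587]
ft_force: [0.6, -0.8, 0.4]
finger_gap: 60.4
```

Emit:
step_arm --commands '[[[0,0,0,0,0,0],[0,0,0,0,0,0],[0,0,0,0,0,0],[0,0,0,0,0,0],[0,0,0,0,0,0],[0,0,0,0,0,0],[0,0,0,0,0,0],[0,0,0,0,0,0]]]'

```text
time_s: 33.42
eef_pos: [387.0, -301.5, 226.0]
eef_rot: [-0.395, -0.586, -0.396, 0.586]
ft_force: [-0.2, -0.3, -0.5]
finger_gap: 60.4
```

```bash
python3 - <<'E'
from h import *
G=dict(amber=(405.4,236.1,82,25),tin=(450.8,309.6,76,36),white=(473,-308.6,82,25),carton=(405.7,-255.3,66,36),black_cap=(575,-105,76,25),black=(689,-73,46,38),beaker=(588.5,120,60,32))
for cam,off in(("scene",(2.6,1.5)),("side",(-2.6,-2)),("wrist",(0,0))):
    p,d,c,X=look(cam,"f_"+cam)
    for n,(x,y,z,r) in G.items():
        t=top(X,d,(x+off[0],y+off[1]),z,r,4)
        if t is not None: print(cam,n,(x,y),(t[2:4]-off).round(1),t[4:])
E
python3 -c "
import cv2,numpy as np
cv2.imwrite('pics/f.png',cv2.resize(cv2.imread('pics/f_scene.png')[120:330,120:540],(800,400)))"
```

```text
scene amber (405.4, 236.1) [409.4 235.9] [ 26.7  82.  105. ]
scene tin (450.8, 309.6) [450.7 310.5] [ 53.4  76.3 472. ]
scene white (473, -308.6) [ 474.  -306.8] [ 25.6  81.6 107. ]
scene carton (405.7, -255.3) [ 406.  -253.4] [ 58.2  65.7 360. ]
scene black_cap (575, -105) [ 573.  -104.2] [ 26.8  76.  122. ]
scene black (689, -73) [689.5 -72.6] [ 56.2  46.1 746. ]
scene beaker (588.5, 120) [587.5 120.1] [ 45.3  59.3 155. ]
side amber (405.4, 236.1) [409.  236.8] [24.4 82.  75. ]
side tin (450.8, 309.6) [452.6 310.5] [ 54.8  76.1 274. ]
side white (473, -308.6) [ 474.8 -305.8] [ 24.7  82.2 210. ]
side carton (405.7, -255.3) [ 407.  -253.4] [ 58.   66.3 713. ]
side black_cap (575, -105) [ 573.9 -103.7] [ 25.7  76.1 134. ]
side black (689, -73) [690.7 -72.2] [ 58.   46.2 594. ]
side beaker (588.5, 120) [589.  121.8] [ 47.   59.1 116. ]
wrist white (473, -308.6) [ 473.6 -307.2] [ 24.  81. 515.]
wrist carton (405.7, -255.3) [ 405.9 -255.3] [  57.8   65.2 1972. ]
```

View pics/f.png

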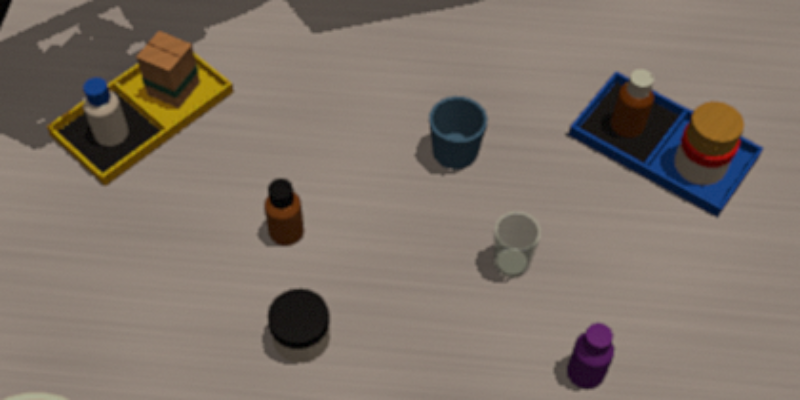

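View pics/f_side.png

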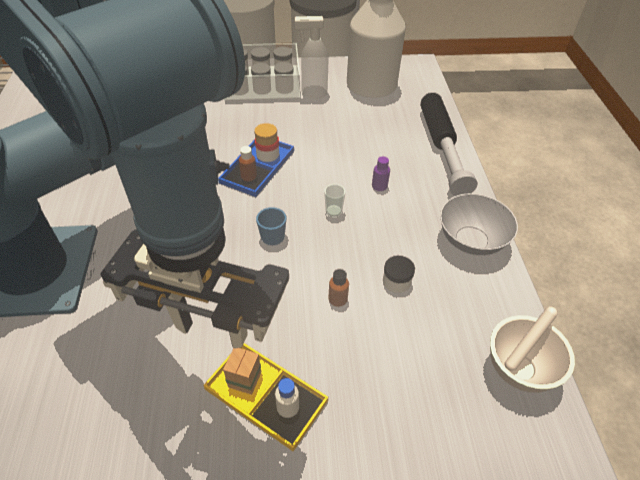

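```bash
python3 -c "
from station import manip
print(manip.close_job())"
```

```text
the job is handed in; nothing more can be done
None
```

Both kits are made up and the job is handed in, at about 33.5 s of the 128 s allowed; the hand-in reports no verdict.

- **Blue tray:** The white-capped amber bottle stands on the pad and the red-lidded jar in the bare cell. The tin is on the jar's lid, about 1 mm off centre.
- **Yellow tray:** The blue-capped white bottle stands on the pad and the carton upright in the bare cell.

**Last checks:** Every placed item measured within about 4 mm of its target spot in the final pictures. Top heights matched upright standing: 82 mm for the bottles, 66 mm for the carton and 76 mm for the tin. The black-capped bottle, black-lidded jar and beaker read within 2 mm of where they started, and the gripper was open and clear of everything.

**Disagreement:** The scene and side cameras differ by about 5 mm in x and 3–4 mm in y. I averaged them and checked with the wrist camera. No checks failed.

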